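# Put the wide parcel scraper away in its slot

### The arm

A 6-joint arm with a two-finger parallel gripper is mounted at the origin on the work surface. World frame = base frame: x ahead of the robot, y to its left, z up, the work surface at z = 0. Lengths are in mm, angles in rad, forces in N, time in s.
With the tool pointing down it reaches from about 350 to 875 mm from the base axis. Payload 4.2 kg.
Tool frame: the origin (TCP) lies at the very end of the fingers, on their centre line; the grasp point (between the pads) lies 19 mm behind it (arm.tcp_to_grasp is the x of the grasp point in the tool frame, in mm); x points along the fingers, z is the direction in which the jaws open and shut, and the axes are right-handed (so a half turn about x gives the same grasp; the last joint's range is limited). The gripper opens to 85 mm and grips with 20 to 120 N. Pads are 22 mm wide; open, the fingers measure 114 mm over their backs; the gripper's body (76 mm by 85 mm) begins 54 mm behind the grasp point. The pads swing forward as they close: fully open they stand 13 mm farther back than shut.
Start: joints at [-0.878, 0.385, 0.008, 0, -1.194, -0.259], TCP at [262.713, -567.081, 231.312] pointing down, gripper open.
Joint ranges: [-3.14, 3.14], [-1.21, 2.06], [-1.07, 1.41], [-3.16, 2.05], [-2.99, -0.16], [-3.1, 3.1]. Speed limits (rad/s): [2.79, 2.79, 3.14, 3.14, 3.14, 3.14].

### API

Orientations are given as a unit quaternion [x, y, z, w].
In Python, from bench import status, get_image, job, arm gives the robot as it stands.
- The arm moves only by the tool apply_moves, never from a script. Its argument "targets" is text: rows parted by semicolons, each of 5 numbers parted by spaces: the shift along the tool's x, y, z in mm, then the turn about the tool's x in degrees, then the gripper's target within -1 to 1 (shut at 1, half-way at 0, fully open at -1). In form: dx dy dz spin hand; .... A call has 1 to 10 rows; each row is the pose to reach, as a shift and turn from the pose commanded when the call began, along the tool's axes at that moment; what a row does not reach only later rows make up. A row lasts 1/12 s, in which the tool goes at most 41.7 mm and 7.16 degrees, less where a joint would pass 70% of its speed; a pose out of reach is approached as far as the arm can. A call with a gripper value outside its range is refused whole. The fingers move at their own pace and stop on an object; the grip force is fixed at half the most. Time passes only in rows, so rows that repeat a pose let the fingers close. It gives the time, the measured TCP pose, the force and the opening at its end, in the units of the state.
- status.read_state(): the state, without advancing time (a new reading comes with each control period).
- get_image(name): name is "side" or "top"; returns a dict with "img" (400x640x3 uint8, red, green, blue), "mtx" (3x3 intrinsics, pixels), "k1" (the pictures are not rectified: a ray, as slopes to the right and down, at radius r is drawn at 1 + k1 r^2 times it, then the intrinsics apply), "world_from_camera" (4x4, takes a point from camera to world coordinates). Camera axes: x right, y down, z forward; pixel columns grow to the right and rows downward; lengths in mm; the calibration is good to about 2 mm. A picture is of the moment at which its call begins. There is no depth.
- job.job_done(): hands the job in, once; it reports no verdict.
The state is a dict: "clock": time; "joints": joint angles; "joint_vel": joint speeds; "joint_efforts": joint torques, N m; "position": TCP position; "ee_rot": TCP orientation; "contact_force": force on the tool from outside, world axes, zero at the start; "wrist_torque": the same for the moment, N m; "gripper_width": finger opening in mm.
Only numpy, scipy, OpenCV 4.12 (cv2) and the standard library are available. Lean on these libraries where they do the work, as an engineer would, in place of code of your own. Each camera call takes 0.05 s, during which the arm holds its last target.

### The job

Put the wide scraper away: pick it up by its handle and slide its blade, front edge first, fully home into the wider of the two plywood slot holders, so that it lies flat with the handle up, and let go of it. Leave the narrow scraper where it lies.

Things in the scene. Friction and masses are not known exactly. Their poses are not given: they have to be found in the camera images.
- wide_grip (a point): Centre of the wide scraper's handle, half-way up: an upright wooden bar 60 mm long (x), 22 thick (y, grip across it), 50 tall, on a flat steel blade 90 mm wide, 130 long, 4 thick, lying on the table. 0.15 to 0.3 kg. Point 29 mm above the blade's underside. x points to the blade's front edge, 90 mm ahead (tail 40 mm behind); z up.
- wide_edge (a point): Middle of the front edge of the wide scraper's blade, 90 mm ahead (x) of and 27 mm below the handle's centre. Same axes as wide_grip.
- wide_holder_mouth (a point): Mouth centre of the wide slot in a fixed plywood holder (140 mm wide, 40 tall), 19 mm above the table; x points into the slot, z up. Roofed pocket 114 mm wide (y), 22 high (floor 8, ceiling 30 mm above table), 55 deep, solid back. The 8 mm base runs 60 mm out before the mouth as a ledge. Beside it, left or right: a like holder 90 mm wide, its 64 mm slot too narrow for the blade.
- narrow_grip (a point): Centre of the narrow scraper's handle, half-way up, 24 mm above the table. Leave it alone. Like the wide one, but its blade is 46 mm wide and 110 long (front edge 70 mm ahead of this point), its handle 50 mm long, 20 thick, 40 tall. It lies left or right of the wide scraper. Same axes.
Things that resemble listed ones, but are neither listed nor needed, are in the scene too. What is shaped like the part that bears wide_grip but green or turquoise is not meant.

How it is judged (in metres and radians):
At the end, for the whole second after the job is handed in: The wide scraper is at rest, released, flat (within 7 degrees) and handle up, with its front edge inside the wide slot and no more than 17 mm short of the slot's back (x of wide_edge in the frame of wide_holder_mouth above 0.038 m and y of wide_edge in the frame of wide_holder_mouth between -0.03 and 0.03 m and z of wide_edge in the frame of wide_holder_mouth between -0.011 and 0.011 m and angle between the x axis of wide_grip and the x axis of wide_holder_mouth, either way round below 0.3 rad and angle between wide_grip's own z axis and vertical below 0.12 rad and z of wide_grip in the frame of wide_holder_mouth above 0 m and linear speed of wide below 0.02 m/s); the robot touches nothing.
It fails at once if the narrow scraper is moved more than 30 mm (distance of narrow_grip from where it was at the start of the episode above 0.03 m).
It also fails if it takes over 38 s, if anything falls off the work surface, if the arm or the gripper's body presses on something with over 40 N, if the wrist force passes 120 N, or if a joint passes its speed limit or range.

## Working session

There is one attempt and no reset: what is moved stays moved. The work goes in short steps, Python scripts to look and compute and a tool call to move; the robot and the scene stay as the last step left them, time stands still between calls to the robot, and variables do not carry over. Pictures are saved under pics/ and viewed, and the job is handed in when it is done.

Besides the shell and the picture viewer there is one more tool, called after "Request:" as name(argument=value, ...) on one line, values as JSON. apply_moves: Moves the arm, as the interface text tells. Its arguments: {"type":"object","properties":{"targets":{"type":"string"}},"required":["targets"]}

```bash
mkdir -p pics
cat > h.py <<'E'
import numpy as np,cv2
from bench import status,get_image,job,arm
def grab(n,f):
    d=get_image(n); cv2.imwrite('pics/'+f,d['img'][:,:,::-1]); np.savez('pics/'+f+'.npz',**d); return d
def load(f): return np.load('pics/'+f+'.npz')
def ray(d,u,v):
    K=np.array(d['mtx']);k=float(d['k1'])
    q=np.array([(u-K[0,2])/K[0,0],(v-K[1,2])/K[1,1]]);s=q.copy()
    for _ in range(30): s=q/(1+k*(s@s))
    T=np.array(d['world_from_camera']);return T[:3,3],T[:3,:3]@np.array([*s,1.])
def onz(d,u,v,z):
    o,r=ray(d,u,v);return (o+r*(z-o[2])/r[2]).round(1)
def proj(d,p):
    T=np.linalg.inv(np.array(d['world_from_camera']));c=T[:3,:3]@np.array(p,float)+T[:3,3]
    s=c[:2]/c[2];s=s*(1+float(d['k1'])*(s@s));K=np.array(d['mtx']);return (K[:2,:2]@s+K[:2,2]).round(1)
E
python3 - <<'E'
from h import *
for n in('top','side'): 
    d=grab(n,n+'0.png'); print(d['world_from_camera'],d['k1'])
print(status.read_state())
E
```

```text
[[-1.23349734e-04 -9.94319505e-01  1.06436398e-01  3.32652614e+02]
 [-9.99996904e-01 -1.41878723e-04 -2.48432057e-03 -7.96154979e+01]
 [ 2.48530946e-03 -1.06436375e-01 -9.94316409e-01  1.49550164e+03]
 [ 0.00000000e+00  0.00000000e+00  0.00000000e+00  1.00000000e+00]] -0.131020876319511
[[-9.25972347e-01 -2.01581596e-01  3.19280556e-01  6.14587101e+01]
 [-3.77550005e-01  5.06797039e-01 -7.74992100e-01  9.72058675e+02]
 [-5.58629564e-03 -8.38165629e-01 -5.45387176e-01  8.21006137e+02]
 [ 0.00000000e+00  0.00000000e+00  0.00000000e+00  1.00000000e+00]] -0.15617322965106378
{'clock': 0.1, 'joints': array([-8.78368161e-01,  3.85486262e-01,  6.76312805e-03, -4.31458047e-04,
       -1.19400854e+00, -2.58597563e-01]), 'joint_vel': array([-0.00049165, -0.00223644,  0.00355337,  0.00252346,  0.00204306,
        0.00100268]), 'joint_efforts': array([-5.75175745e-04, -3.93319988e+01,  1.88929868e+01,  4.19800535e+00,
       -2.64692688e-03,  2.00260992e-06]), 'position': array([ 262.51161641, -566.62078153,  230.32776664]), 'ee_rot': array([-0.59525311,  0.3803774 ,  0.59646994,  0.38106479]), 'contact_force': array([-0.57951554, -0.4096199 ,  0.18377178]), 'wrist_torque': array([0.03540042, 0.0213904 , 0.04114644]), 'gripper_width': 85.31766672614434}
```

```bash
ls
```

```text
h.py
pics
```

View pics/top0.png

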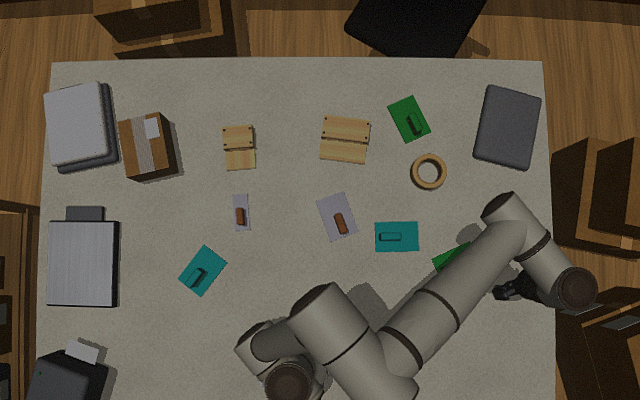

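View pics/side0.png

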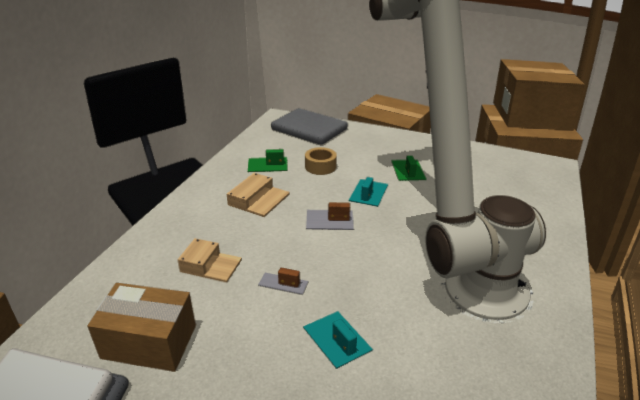

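Candidates by top-view pixel:
- Grey blade with brown handle (337,217): the wide scraper.
- Grey, smaller (241,213): the narrow scraper.
- Turquoise (397,236) and (203,270), green (409,119) and (450,257): decoys.
- Holders: (345,140) is the wide one, (239,147) the narrow one.

I choose the scraper at (337,217) and the holder at (345,140), and check both in a close crop.

Run:
```python
import cv2
a=cv2.imread('pics/top0.png')[100:250,290:390];cv2.imwrite('pics/c_top.png',cv2.resize(a,None,fx=4,fy=4,interpolation=cv2.INTER_CUBIC))
a=cv2.imread('pics/side0.png')[165:240,215:365];cv2.imwrite('pics/c_side.png',cv2.resize(a,None,fx=5,fy=5,interpolation=cv2.INTER_CUBIC))
```

```text
(no output)
```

View pics/c_top.png

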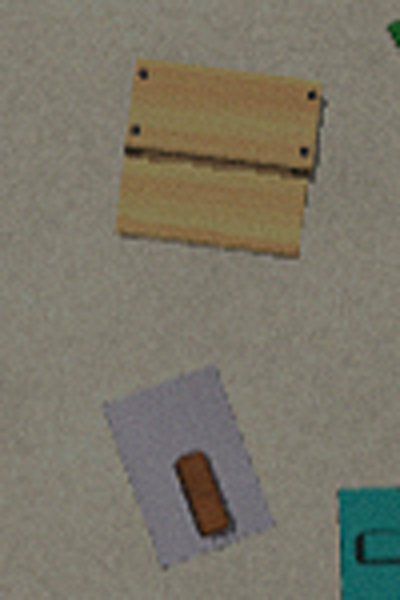

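View pics/c_side.png

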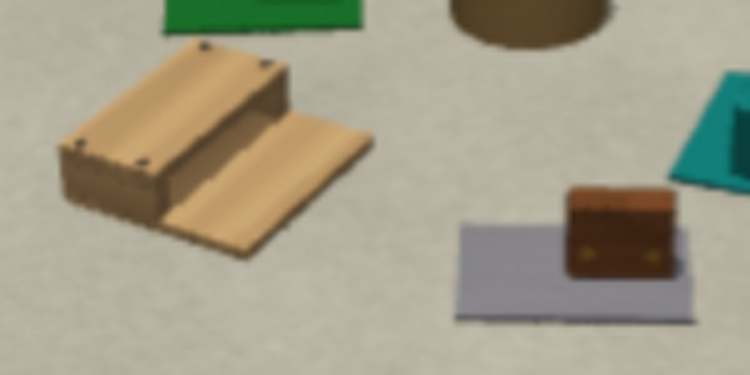

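The crop confirms both. The wide blade's corners in the top view are about (316,200), (344,191), (358,230) and (331,242), and its handle is to the rear. The wide holder's mouth faces the robot. Next I fit the poses.

```bash
cat > fit.py <<'E'
from h import *
from scipy.optimize import least_squares
def fit(obs,x0):
    # obs: (d,u,v,localxy,z)
    def f(x):
        c,s=np.cos(x[2]),np.sin(x[2])
        return np.concatenate([proj(d,[x[0]+c*l[0]-s*l[1],x[1]+s*l[0]+c*l[1],z])-[u,v] for d,u,v,l,z in obs])
    r=least_squares(f,x0,x_scale=[10,10,.1],diff_step=1e-3); return r.x,f(r.x).reshape(-1,2).round(1)
E
sed -i 's/K\[:2,2\]).round(1)/K[:2,2])/' h.py
python3 - <<'E'
from fit import *
T=load('top0.png');S=load('side0.png')
t=lambda x,y:((x+.5)/4-.5+290,(y+.5)/4-.5+100)
s=lambda x,y:((x+.5)/5-.5+215,(y+.5)/5-.5+165)
B=[(T,*t(104,403),(90,45),4),(T,*t(215,366),(90,-45),4),(T,*t(274,523),(-40,-45),4),(T,*t(165,569),(-40,45),4)]
H=[(T,*t(179,457),(30,11),54),(T,*t(203,450),(30,-11),54)]
BS=[(S,*s(456,320),(90,45),0),(S,*s(694,322),(-40,45),0),(S,*s(690,228),(-40,-45),4),(S,*s(460,225),(90,-45),4)]
x0=onz(T,340,223,29);x0=[x0[0],x0[1],.3]
for o in(B,BS,B+BS): x,r=fit(o,x0);print('wide',x.round(3),r.tolist())
M=[(T,*t(117,234),(-60,70),8),(T,*t(298,258),(-60,-70),8)]
print([onz(T,*t(*p),40) for p in[(137,59),(322,82),(308,176),(125,148)]],[onz(T,*t(*p),8) for p in[(117,234),(298,258)]])
R=[(T,*t(125,148),(0,70),40),(T,*t(312,174),(0,-70),40)]
MS=[(S,*s(247,259),(-60,70),0),(S,*s(374,138),(-60,-70),8),(S,*s(160,176),(0,70),40),(S,*s(289,66),(0,-70),40)]
x0=onz(T,345,141,8);x0=[x0[0],x0[1],-.1]
for o in(M+R,MS,M+R+MS): x,r=fit(o,x0);print('mouth',x.round(3),r.tolist())
print(onz(T,241,213,24)); print(status.read_state()['ee_rot'],arm.tcp_to_grasp)
E
```

```text
wide [ 4.24240e+02 -1.40961e+02  3.55000e-01] [[-0.3, 0.4], [0.1, -0.7], [0.6, 0.6], [-0.4, -0.3]]
wide [ 4.21580e+02 -1.37372e+02  3.54000e-01] [[-0.1, 0.3], [0.2, 0.6], [-0.3, -0.5], [0.2, -0.5]]
wide [ 4.23171e+02 -1.40073e+02  3.55000e-01] [[-0.6, 0.7], [-0.2, -0.3], [0.3, 1.0], [-0.7, 0.0], [-0.3, -0.4], [-0.0, -0.1], [-0.5, -1.1], [-0.0, -1.1]]
[array([749.1, -93. ,  40. ]), array([ 731.8, -231.4,   40. ]), array([ 659.9, -219.9,   40. ]), array([680.9, -84. ,  40. ])] [array([622.1, -78.1,   8. ]), array([ 603.9, -214.7,    8. ])]
mouth [ 6.71797e+02 -1.53918e+02 -1.34000e-01] [[-0.5, 0.1], [0.2, 0.3], [0.2, -0.1], [0.1, -0.3]]
mouth [ 6.70074e+02 -1.48948e+02 -1.22000e-01] [[0.4, 0.8], [0.4, -0.6], [-0.8, -0.1], [0.0, -0.3]]
mouth [ 6.71523e+02 -1.52612e+02 -1.29000e-01] [[-0.9, 0.4], [-0.1, 0.3], [-0.3, 0.1], [-0.3, -0.4], [0.3, 0.0], [0.5, -1.2], [-0.8, -0.9], [0.2, -0.9]]
[454.4 152.3  24. ]
[-0.59525311  0.3803774   0.59646994  0.38106479] -18.700000000000003
```

```bash
cat > mv.py <<'E'
from h import *
from scipy.spatial.transform import Rotation as R
def plan(p,yaw):
    s=status.read_state();Q=R.from_quat(s['ee_rot']).as_matrix()
    d=Q.T@(np.array(p)-s['position'])
    # handle x along tool +-y
    y=Q[:,1];cur=np.arctan2(y[1],y[0]);e=(yaw-cur+np.pi/2)%np.pi-np.pi/2
    sg=-1 if Q[2,0]<0 else 1
    print('shift',d.round(1),'spin',round(np.degrees(e)*sg,2),'pos',s['position'].round(1),'tilt',Q[:,0].round(4),'tooly',Q[:,1].round(3),'j',s['joints'].round(3),'F',s['contact_force'].round(1),'w',round(s['gripper_width'],1),'t',s['clock'])
E
python3 -c "
from mv import *
plan([423,-140,120],.355)"
```

```text
shift [ 110.9 -324.9  319.5] spin 4.51 pos [ 262.5 -566.6  230.3] tilt [-9.0e-04  1.7e-03 -1.0e+00] tooly [-0.907 -0.42   0.   ] j [-0.878  0.385  0.007 -0.    -1.194 -0.259] F [-0.6 -0.4  0.2] w 85.3 t 0.1
```

Request:
apply_moves(targets="10 -30 30 0.5 -1;20 -60 59 1 -1;30 -90 88 2 -1;40 -120 118 2 -1;50 -150 147 3 -1;60 -180 177 3 -1;70 -210 206 4 -1;80 -240 236 4.5 -1;90 -270 265 4.5 -1;95 -290 285 4.5 -1")

```text
clock: 0.93
position: [405.6, -185.5, 135.9]
ee_rot: [-0.58, 0.404, 0.581, 0.404]
contact_force: [1.4, -0.8, -0.2]
gripper_width: 85.2
```

```bash
python3 -c "
from mv import *
plan([423,-140,100],.355)"
```

```text
shift [ 35.9 -32.2  36.6] spin -0.0 pos [ 405.6 -185.5  135.9] tilt [-5.e-04  2.e-04 -1.e+00] tooly [-0.938 -0.348  0.   ] j [-0.063  0.184 -0.55  -0.    -0.838 -1.153] F [ 1.4 -0.8 -0.2] w 85.2 t 0.9333
```

Request:
apply_moves(targets="12 -15 15 0 -1;24 -28 28 0 -1;36 -35 35 0 -1;36 -35 35 0 -1;36 -35 35 0 -1")

```text
clock: 1.35
position: [425.9, -142.2, 100.0]
ee_rot: [-0.58, 0.404, 0.581, 0.403]
contact_force: [0.8, 1.0, 0.0]
gripper_width: 85.1
```

Run:
```python
from mv import *
plan([423,-140,16],.355)
for n in('top','side'): grab(n,n+'1.png')
a=cv2.imread('pics/top1.png')[150:300,240:440];b=cv2.imread('pics/side1.png')[120:270,240:440]
cv2.imwrite('pics/c1.png',cv2.resize(np.hstack([a,b]),None,fx=2,fy=2,interpolation=cv2.INTER_CUBIC))
```

```text
shift [84.   1.8  3. ] spin 0.09 pos [ 425.9 -142.2  100. ] tilt [-2.2e-03 -1.0e-04 -1.0e+00] tooly [-0.937 -0.349  0.002] j [ 0.042  0.243 -0.588  0.    -0.743 -1.256] F [0.8 1.  0. ] w 85.1 t 1.35
```

View pics/c1.png

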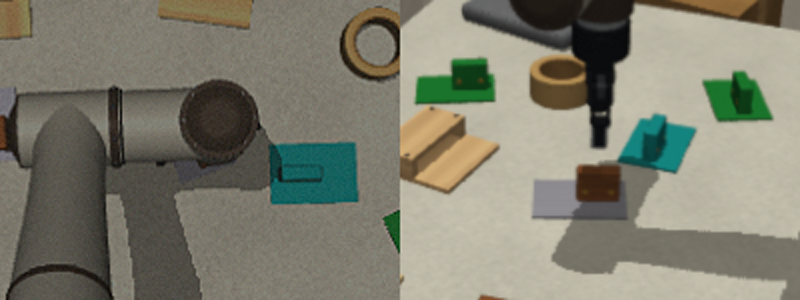

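The gripper stands over the brown handle (side crop, handle at (598,183)). Next: descend and close.

Request:
apply_moves(targets="20 1 2 0 -0.4;40 2 3 0 -0.4;55 2 3 0 -0.4;68 2 3 0 -0.4;78 2 3 0 -0.4;84 2 3 0 -0.4;84 2 3 0 -0.4")

```text
clock: 2.03
position: [422.9, -141.0, 16.0]
ee_rot: [-0.58, 0.405, 0.581, 0.404]
contact_force: [0.5, -0.2, 1.0]
gripper_width: 59.8
```

Request:
apply_moves(targets="0 0 0 0 0.2;0 0 0 0 0.6;0 0 0 0 1;0 0 0 0 1;0 0 0 0 1;0 0 0 0 1;0 0 0 0 1;0 0 0 0 1;0 0 0 0 1;0 0 0 0 1")

```text
clock: 2.87
position: [424.3, -140.4, 17.4]
ee_rot: [0.581, -0.403, -0.58, -0.404]
contact_force: [-0.9, -0.7, 6.4]
gripper_width: 21.6
```

Run:
```python
from mv import *
plan([423,-140,60],.355)
```

```text
shift [-42.6   1.    0.8] spin 0.04 pos [ 424.3 -140.4   17.4] tilt [ 1.9e-03 -2.0e-04 -1.0e+00] tooly [-0.937 -0.348 -0.002] j [ 4.600e-02  3.850e-01 -6.800e-01  1.000e-03 -5.040e-01 -1.262e+00] F [-0.9 -0.7  6.4] w 21.6 t 2.8667
```

Gripped at 21.6 mm. Lift, then look.

Request:
apply_moves(targets="-8 0 0 0 1;-20 0 0 0 1;-35 0 0 0 1;-50 0 0 0 1;-60 0 0 0 1;-60 0 0 0 1;-60 0 0 0 1;-60 0 0 0 1")

```text
clock: 3.53
position: [422.6, -140.2, 75.9]
ee_rot: [-0.58, 0.404, 0.581, 0.404]
contact_force: [0.6, 0.0, -2.0]
gripper_width: 21.5
```

Run:
```python
from mv import *
m=np.array([671.5,-152.6]);y=-.13;c=np.array([np.cos(y),np.sin(y)])
print(m-c*(90+90))
plan([*(m-c*180),80],y)
for n in('top','side'): grab(n,n+'2.png')
a=cv2.imread('pics/side2.png')[130:250,210:390]
cv2.imwrite('pics/c2.png',cv2.resize(a,None,fx=4,fy=4,interpolation=cv2.INTER_CUBIC))
```

```text
[ 493.01885913 -129.26585433]
shift [ -4.2 -69.9 -14.2] spin 27.78 pos [ 422.6 -140.2   75.9] tilt [-1.6e-03  3.0e-04 -1.0e+00] tooly [-0.938 -0.347  0.001] j [ 4.600e-02  2.760e-01 -6.240e-01 -1.000e-03 -6.720e-01 -1.262e+00] F [ 0.6  0.  -2. ] w 21.5 t 3.5333
```

View pics/c2.png

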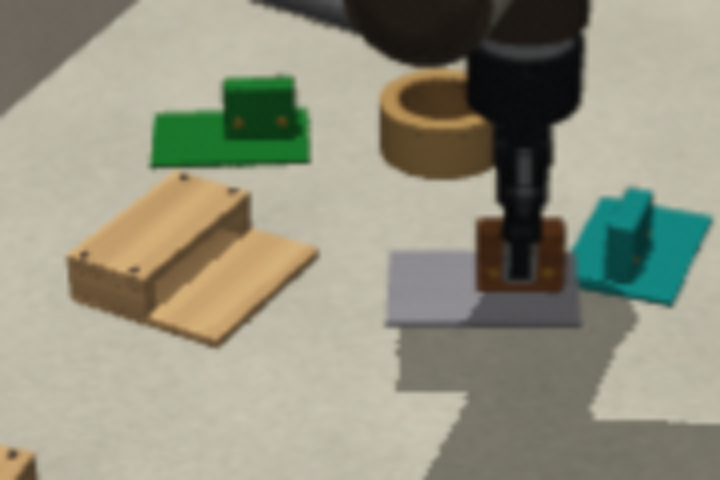

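Scraper lifted level: the blade is flat in the side view at crop (387..580, 325). I move it in front of the holder while turning.

Request:
apply_moves(targets="0 -10 -2 4 1;0 -22 -5 9 1;0 -36 -8 15 1;0 -50 -11 20 1;0 -62 -13 25 1;0 -70 -14 28 1;0 -70 -14 28 1;0 -70 -14 28 1;0 -70 -14 28 1")

```text
clock: 4.38
position: [492.7, -129.1, 75.7]
ee_rot: [-0.465, 0.533, 0.466, 0.531]
contact_force: [0.6, -0.3, -2.9]
gripper_width: 21.4
```

Run:
```python
from mv import *
m=np.array([671.5,-152.6]);y=-.13;c=np.array([np.cos(y),np.sin(y)])
plan([*(m-c*180),80],y)
for n in('top','side'): grab(n,n+'3.png')
a=cv2.imread('pics/side3.png')[130:250,210:390]
cv2.imwrite('pics/c3.png',cv2.resize(a,None,fx=4,fy=4,interpolation=cv2.INTER_CUBIC))
a=cv2.imread('pics/top3.png')[100:250,260:420]
cv2.imwrite('pics/c3t.png',cv2.resize(a,None,fx=4,fy=4,interpolation=cv2.INTER_CUBIC))
```

```text
shift [-4.3 -0.3 -0.1] spin -0.15 pos [ 492.7 -129.1   75.7] tilt [-2.4e-03  1.0e-04 -1.0e+00] tooly [-0.991  0.132  0.002] j [ 0.063  0.368 -0.473 -0.    -0.733 -1.766] F [ 0.6 -0.3 -2.9] w 21.4 t 4.3833
```

View pics/c3.png

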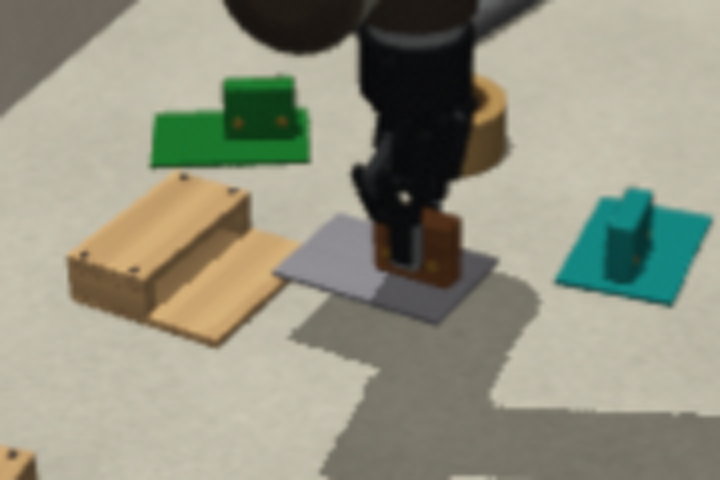

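View pics/c3t.png

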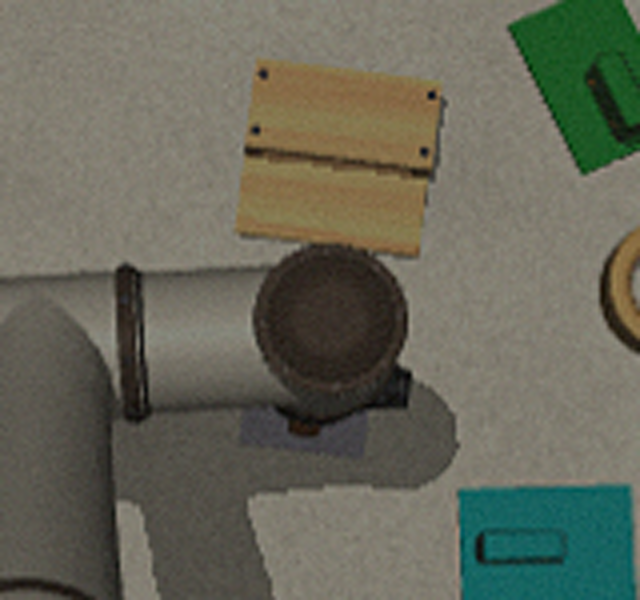

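Run:
```python
from fit import *
S=load('side3.png');T=load('top3.png')
s=lambda x,y:((x+.5)/4-.5+210,(y+.5)/4-.5+130)
t=lambda x,y:((x+.5)/4-.5+260,(y+.5)/4-.5+100)
o=[(S,*s(437,324),(-40,45),0),(S,*s(498,261),(-40,-45),4),(S,*s(274,273),(90,45),2),(S,*s(340,213),(90,-45),4)]
def f(x):
    c,q=np.cos(x[2]),np.sin(x[2])
    return np.concatenate([proj(d,[x[0]+c*l[0]-q*l[1],x[1]+q*l[0]+c*l[1],z+x[3]])-[u,v] for d,u,v,l,z in o])
r=least_squares(f,[493,-129,-.13,58],x_scale=[10,10,.1,10],diff_step=1e-3);print('scraper side',r.x.round(3),r.fun.round(1))
for p in[(238,440),(364,457)]: print(onz(T,*t(*p),62))
```

```text
scraper side [ 5.00812e+02 -1.51591e+02 -1.33000e-01  4.02340e+01] [-0.1  0.5 -0.1 -0.5  0.2 -0.   0.  -0. ]
[461.2 -78.9  62. ]
[ 448.9 -169.4   62. ]
```

Pose agrees: yaw is −0.135 and the lateral offset is about 0–1 mm. I lower it so the blade underside is at about 16 mm (slot 8–30), then go in.

Request:
apply_moves(targets="10 0 0 0 1;25 0 0 0 1;36 0 0 0 1;42 0 0 0 1;42 -8 0 0 1;42 -20 0 0 1;42 -35 0 0 1;42 -50 0 0 1;42 -60 0 0 1;42 -60 0 0 1")

```text
clock: 5.32
position: [556.9, -137.5, 35.1]
ee_rot: [-0.467, 0.531, 0.465, 0.533]
contact_force: [0.2, -0.7, -2.6]
gripper_width: 21.2
```

Run:
```python
from mv import *
m=np.array([671.5,-152.6]);y=-.13;c=np.array([np.cos(y),np.sin(y)])
plan([*(m-c*40),33],y)
for n in('top','side'): grab(n,n+'4.png')
a=cv2.imread('pics/side4.png')[130:250,210:390]
cv2.imwrite('pics/c4.png',cv2.resize(a,None,fx=4,fy=4,interpolation=cv2.INTER_CUBIC))
```

```text
shift [  2.5 -75.6   0. ] spin -0.15 pos [ 556.9 -137.5   35.1] tilt [ 4.3e-03 -6.0e-04 -1.0e+00] tooly [-0.991  0.132 -0.004] j [ 4.100e-02  5.100e-01 -3.550e-01  1.000e-03 -7.020e-01 -1.745e+00] F [ 0.2 -0.7 -2.6] w 21.2 t 5.3167
```

View pics/c4.png

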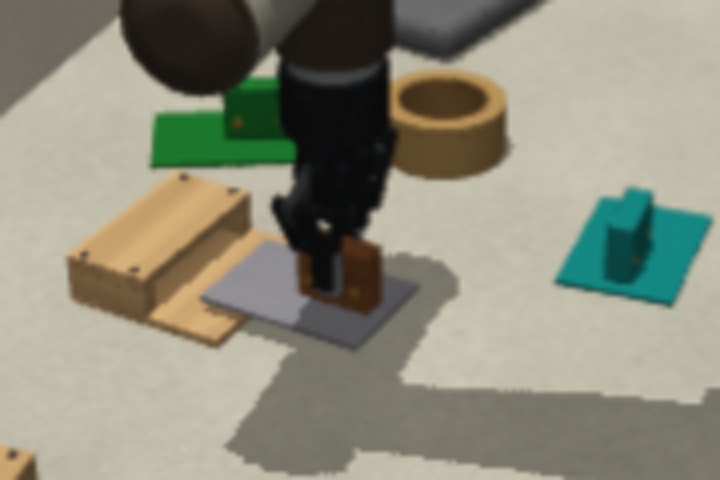

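The blade is level over the ledge with its front left corner at crop (202,298). I check the height against its predicted projection.

Run:
```python
from fit import *
S=load('side4.png')
s=lambda x,y:((x+.5)/4-.5+210,(y+.5)/4-.5+130)
st=status.read_state();print(st['position'].round(1))
for z0 in (14,18,22):
  o=[(S,*s(352,349),(-40,45),z0),(S,*s(419,287),(-40,-45),z0+4),(S,*s(202,298),(90,45),z0+2),(S,*s(267,240),(90,-45),z0+4)]
  x,r=fit(o,[555,-137,-.13]);print(z0,x.round(3),r.tolist())
```

```text
[ 553.5 -137.2   34.5]
14 [ 5.55112e+02 -1.37183e+02 -1.48000e-01] [[0.5, 0.8], [0.0, -0.3], [-0.8, -0.1], [0.3, -0.5]]
18 [ 5.52573e+02 -1.31683e+02 -1.49000e-01] [[0.5, 0.9], [0.2, -0.3], [-0.9, -0.1], [0.2, -0.6]]
22 [ 5.50033e+02 -1.26183e+02 -1.50000e-01] [[0.5, 1.0], [0.3, -0.3], [-1.1, -0.2], [0.2, -0.7]]
```

Request:
apply_moves(targets="0 -6 0 0 1;1 -14 0 0 1;1 -22 0 0 1;1 -30 0 0 1;1 -38 0 0 1;1 -46 0 0 1;1 -52 0 0 1;1 -56 0 0 1;1 -56 0 0 1")

```text
clock: 6.17
position: [609.9, -144.6, 33.3]
ee_rot: [-0.466, 0.532, 0.465, 0.532]
contact_force: [0.3, 0.6, -2.3]
gripper_width: 21.4
```

Run:
```python
from mv import *
m=np.array([671.5,-152.6]);y=-.13;c=np.array([np.cos(y),np.sin(y)])
plan([*(m-c*40),33],y)
for n in('top','side'): grab(n,n+'5.png')
a=cv2.imread('pics/side5.png')[130:250,210:390]
cv2.imwrite('pics/c5.png',cv2.resize(a,None,fx=4,fy=4,interpolation=cv2.INTER_CUBIC))
```

```text
shift [  0.3 -22.1   0.1] spin -0.19 pos [ 609.9 -144.6   33.3] tilt [ 5.e-04 -1.e-04 -1.e+00] tooly [-0.991  0.133 -0.001] j [ 0.025  0.583 -0.213  0.    -0.775 -1.729] F [ 0.3  0.6 -2.3] w 21.4 t 6.1667
```

View pics/c5.png

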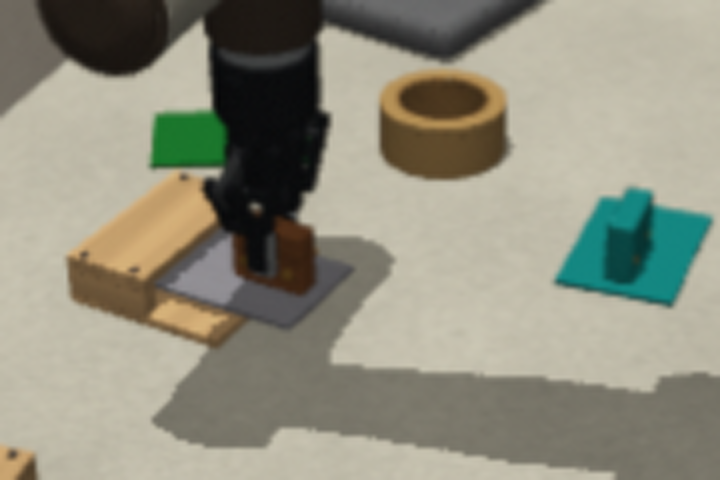

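The front edge is inside with no contact force. Push on slowly, then lower.

Request:
apply_moves(targets="0 -4 0 0 1;0 -8 0 0 1;0 -12 0 0 1;0 -16 0 0 1;0 -19 0 0 1;0 -22 0 0 1;0 -22 0 0 1;0 -22 0 0 1")

```text
clock: 6.93
position: [630.8, -147.5, 33.3]
ee_rot: [-0.465, 0.532, 0.466, 0.532]
contact_force: [-0.8, -0.2, -2.2]
gripper_width: 21.2
```

Request:
apply_moves(targets="2 0 0 0 1;4 0 0 0 1;6 0 0 0 1;6 0 0 0 1;6 0 0 0 1")

```text
clock: 7.35
position: [630.5, -147.4, 27.2]
ee_rot: [-0.465, 0.532, 0.466, 0.532]
contact_force: [0.3, -0.4, -2.4]
gripper_width: 21.3
```

Run:
```python
from mv import *
m=np.array([671.5,-152.6]);y=-.13;c=np.array([np.cos(y),np.sin(y)])
plan([*(m-c*40),25],y)
grab('side','side6.png');grab('top','top6.png')
a=cv2.imread('pics/side6.png')[150:240,210:310]
cv2.imwrite('pics/c6.png',cv2.resize(a,None,fx=6,fy=6,interpolation=cv2.INTER_CUBIC))
```

```text
shift [ 2.2 -1.3  0.2] spin -0.2 pos [ 630.5 -147.4   27.2] tilt [-6.e-04  0.e+00 -1.e+00] tooly [-0.991  0.133  0.001] j [ 0.02   0.618 -0.16  -0.    -0.793 -1.724] F [ 0.3 -0.4 -2.4] w 21.3 t 7.35
```

View pics/c6.png

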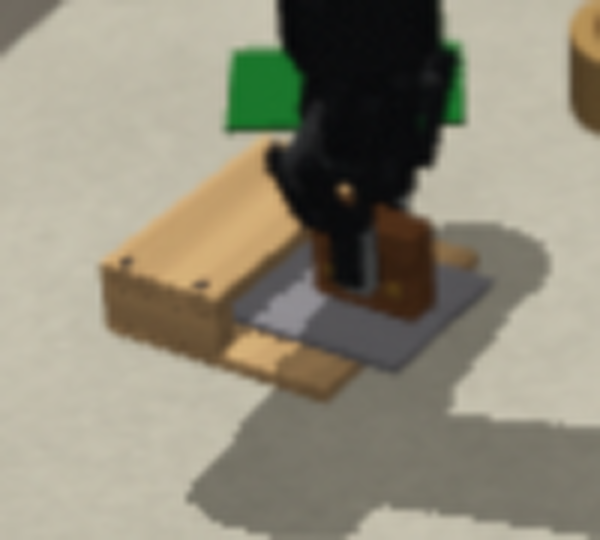

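Request:
apply_moves(targets="1 0 0 0 1;2 0 0 0 1;2 0 0 0 1")

```text
clock: 7.7
position: [630.9, -147.5, 25.7]
ee_rot: [-0.466, 0.532, 0.465, 0.532]
contact_force: [1.1, 0.4, -2.8]
gripper_width: 21.4
```

Request:
apply_moves(targets="1 0 0 0 1;1 0 0 0 1;1 0 0 0 1")

```text
clock: 7.95
position: [631.0, -147.5, 25.5]
ee_rot: [-0.466, 0.532, 0.465, 0.532]
contact_force: [-3.7, 1.4, 5.2]
gripper_width: 21.3
```

Request:
apply_moves(targets="0 0 0 0 0.6;0 0 0 0 0.3;0 0 0 0 0;0 0 0 0 0;0 0 0 0 0;0 0 0 0 0;0 0 0 0 0")

```text
clock: 8.53
position: [630.7, -147.5, 24.3]
ee_rot: [-0.466, 0.532, 0.466, 0.532]
contact_force: [0.3, 0.6, -0.5]
gripper_width: 42.8
```

Request:
apply_moves(targets="-8 0 0 0 0;-20 0 0 0 0;-40 0 0 0 0;-65 0 0 0 0;-95 0 0 0 0;-125 0 0 0 0;-150 20 0 0 0;-160 50 0 0 0;-170 85 0 0 0;-170 120 0 0 0")

```text
clock: 9.37
position: [512.1, -131.6, 198.1]
ee_rot: [-0.467, 0.53, 0.464, 0.534]
contact_force: [0.6, 0.9, 0.6]
gripper_width: 42.4
```

Request:
apply_moves(targets="0 30 0 0 0;0 65 0 0 0;0 95 0 0 0;0 110 0 0 0;0 110 0 0 0;0 110 0 0 0")

```text
clock: 9.87
position: [403.0, -116.9, 196.2]
ee_rot: [-0.467, 0.531, 0.465, 0.533]
contact_force: [0.4, -0.1, 0.7]
gripper_width: 42.5
```

Run:
```python
from mv import *
plan([630,-147,25],-.13)
grab('side','side7.png');grab('top','top7.png')
a=cv2.imread('pics/side7.png')[160:230,215:315]
cv2.imwrite('pics/c7.png',cv2.resize(a,None,fx=6,fy=6,interpolation=cv2.INTER_CUBIC))
```

```text
shift [ 1.721e+02 -2.283e+02  1.000e-01] spin -0.16 pos [ 403.  -116.9  196.2] tilt [ 3.9e-03 -1.0e-04 -1.0e+00] tooly [-0.991  0.132 -0.004] j [ 1.090e-01  6.000e-02 -5.190e-01  1.000e-03 -9.880e-01 -1.813e+00] F [ 0.4 -0.1  0.7] w 42.5 t 9.8667
```

View pics/c7.png

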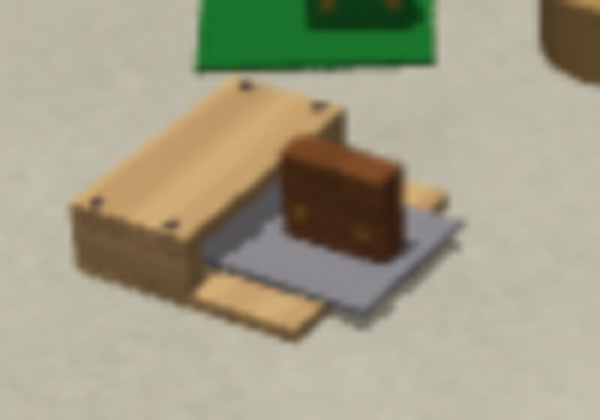

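View pics/top7.png

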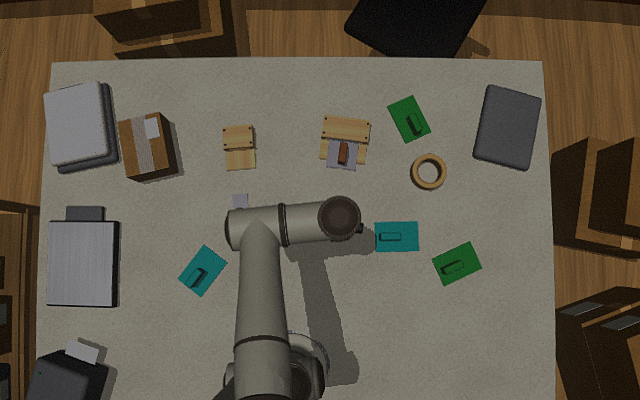

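The scraper lies flat in the slot with its handle up, at top (342,155). I measure how deep it sits.

Run:
```python
import cv2
a=cv2.imread('pics/top7.png')[105:180,310:380];cv2.imwrite('pics/c7t.png',cv2.resize(a,None,fx=8,fy=8,interpolation=cv2.INTER_CUBIC))
```

```text
(no output)
```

View pics/c7t.png

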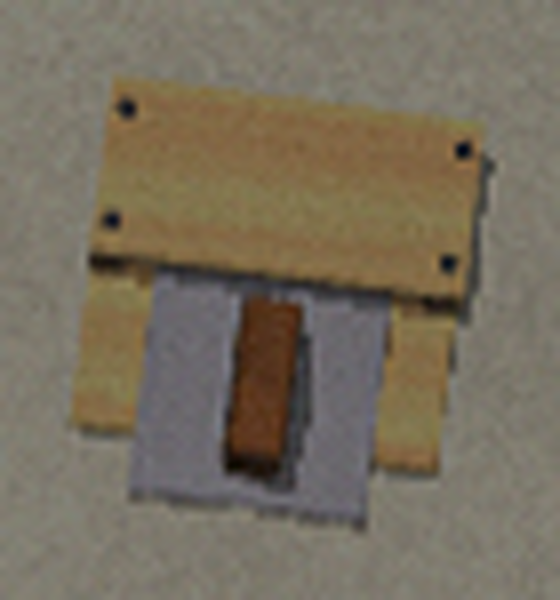

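Run:
```python
from fit import *
T=load('top7.png');t=lambda x,y:((x+.5)/8-.5+310,(y+.5)/8-.5+105)
a,b=[onz(T,*t(*p),12)[:2] for p in[(131,496),(365,524)]]
L,Rr=[onz(T,*t(*p),8)[:2] for p in[(72,428),(440,472)]]
v=(L-Rr)/np.linalg.norm(L-Rr);x=np.array([v[1],-v[0]])
m=(L+Rr)/2+60*x
print('ledge w',np.linalg.norm(L-Rr),'blade w',np.linalg.norm(a-b),'edge x',((a+b)/2-m)@x+130,'y',((a+b)/2-m)@v,'yaw diff',np.arctan2(*(a-b))-np.arctan2(*(L-Rr)),m,x)
N=load('top0.png');n0=cv2.imread('pics/top0.png').astype(int);n7=cv2.imread('pics/top7.png').astype(int)
print(abs(n0-n7)[193:207,230:252].mean())
```

```text
ledge w 139.90032165795762 blade w 88.53682849526517 edge x 46.12517998231476 y 0.4532870207049573 yaw diff 0.0003560376490589212 [ 673.52098526 -153.71224229] [ 0.99284975 -0.1193707 ]
3.686147186147186
```

```bash
python3 -c "
from h import *
a=cv2.imread('pics/side0.png').astype(int);b=cv2.imread('pics/side7.png').astype(int)
print(abs(a-b)[265:295,255:310].mean(), abs(a-b)[240:280,180:240].mean())
print(abs(status.read_state()['joint_vel']).max());print(job.job_done())"
```

```text
4.888888888888889 5.027777777777778
0.023465898272996017
the job is handed in; nothing more can be done
None
```

I put the wide scraper away in the wider holder and handed the job in at about 10 s of the 38 s allowed; the hand-in gives no verdict. I gripped it by its handle, slid the blade in front edge first, lowered it to the slot floor, released it and backed the arm well away.

- **Insertion:** in the last top picture, the front edge measures about 46 mm into the slot (it needs more than 38 mm). It is less than 1 mm off centre and has no measurable yaw error.
- **Attitude:** the scraper lies flat with its handle up in both views.
- **Narrow scraper:** comparing pictures from before and after shows no change where it lies beyond image noise, so I take it as unmoved.
- **Force:** the largest force reported at the end of a move was about 7 N.
- **Disagreement:** the two cameras differ by about 3 to 5 mm in position. My planned depth was 49–50 mm against the 46 mm measured, which still leaves about 8 mm of margin.

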